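# Slide a ball bearing into its seat in a drive side plate and close the keeper

## Robot

A 6-joint arm with a two-finger parallel gripper is mounted at the origin on a cart in front of the work surface, level with it; the furniture and walls round the work are solid. World frame = base frame: x ahead of the robot, y to its left, z up, the work surface at z = 0. Lengths are in m, angles in rad, forces in N, time in s.
With the tool pointing down it reaches from about 0.35 to 0.95 m from the base axis. Payload 17.4 kg.
Tool frame: the origin (TCP) lies between the finger pads; the fingertips stand 25 mm ahead of it and the grasp point (between the pads) lies 6 mm ahead of it; z points along the fingers, y is the line along which they close (so a half turn about z gives the same grasp; the last joint's range is limited). The gripper opens to 93 mm and grips with 3 to 60 N. Pads are 15 mm wide; open, the fingers measure 128 mm over their backs; the gripper's body (75 mm by 188 mm) begins 65 mm behind the grasp point.
Start: joints at [1.074, 0.116, 1.442, -0, 1.584, -0.038], TCP at [0.299, 0.605, 0.244] pointing down, gripper open.
Joint ranges: [-2.83, 2.83], [-0.83, 2.19], [0.07, 2.5], [-1.14, 4.28], [0.01, 3], [-2.97, 2.97]. Speed limits (rad/s): [1.89, 1.89, 2.22, 3.14, 3.14, 3.14].

## Interface

Orientations are given as a unit quaternion [w, x, y, z].
In Python, from cell import manip, eyes, models gives the robot as it stands. The module is installed in compiled form; this text tells all that it offers.
- The arm moves only by the shell command python3 -m jog 'ROWS' [FORCE]. ROWS is JSON, a list that holds one entry, the list of rows, each a list of 7 numbers: the shift along the tool's x, y, z in m, then the turn, a rotation vector about the tool's x, y, z in degrees, then the closure, from -1 (fully open) to 1 (shut). A call has 1 to 8 rows; each row shifts and turns the commanded pose from where the row before left it, along the tool's axes as they then stand; what a row does not reach is not made up. A row lasts 1/10 s, in which the tool goes at most 50 mm and 8.59 degrees, less where a joint would pass 70% of its speed; a pose out of reach is approached as far as the arm can. A call is refused whole if a number of a shift passes 0.05 or a number of a turn 8.59, either way. A call with a gripper value outside its range is refused whole. The fingers move at their own pace and stop on an object; FORCE is the grip in N (left out, the last holds). Time passes only in rows, so rows that do not move let the fingers close. It gives the time, the measured TCP pose, the force, the opening and the grip force at its end, in the units of the state.
- manip.get_state(): the state, without advancing time (a new reading comes with each control period).
- eyes.grab_frame(name): name is "side" or "top" or "wrist"; returns a dict with "image" (400x640x3 uint8, red, green, blue), "fx", "fy", "cx", "cy" (pixels), "k1" (the pictures are not rectified: a ray, as slopes to the right and down, at radius r is drawn at 1 + k1 r^2 times it, then the intrinsics apply), "R" (3x3) and "t" (3): a world point X has camera coordinates R X + t. Camera axes: x right, y down, z forward; pixel columns grow to the right and rows downward; lengths in m; the calibration is good to about 2 mm. A picture is of the moment at which its call begins. There is no depth.
- manip.job_done(): hands the job in; it is judged then, once.
Trained networks look in a picture, given as the dict that the camera call returned (one of the last four; its "shot" number tells which), for a name from the list of things; names that differ only in an ending like _2 or _b are one class to them, and where a whole thing is asked for, a point or a joint stands for the part that bears it (a point fixed in the world has none). Each returns a list of dicts, best first, with "p" (0 to 1); they miss things now and then, are a little off and sometimes report something else, mostly with a low value. They report only what shows in the picture. A call takes as long as a camera call. They do not tell look-alikes from the thing itself.
- models.regions_of(name, picture): "mask" (400x640 bool, what is visible of it).
- models.tip_of(name, picture): "centre" ([x, y, z] in m, in world coordinates, good to about 4 mm: a listed point, or the origin of a listed thing).
The state is a dict: "time_s": time; "joint_pos": joint angles; "joint_vel": joint speeds; "joint_torque": joint torques, N m; "ee_pos": TCP position; "eef_rot": TCP orientation; "wrist_force": force on the tool from outside, world axes, zero at the start; "wrist_torque": the same for the moment, N m; "gripper_width": opening from 0.0 (shut) to 1.0 (fully open); "gripper_force": force on a finger pad.
Only numpy, scipy, OpenCV 4.12 (cv2) and the standard library are available. Lean on these libraries where they do the work, as an engineer would, in place of code of your own. Each camera call takes 0.05 s, during which the arm holds its last target. There are 200 camera calls.

## Task

The ball bearing lies loose on the upper face of the steel side plate. With the fingertips, push it across the face until it drops into its round seat and lies fully home in it, then push the keeper's thumb stud round until the keeper stops with its nose over the bearing. Push and press only: do not lift, tip up or carry the bearing at any time, and leave the nuts, bolt and tools lying round the work where they are.

Things in the scene. Friction and masses are not known exactly. Their poses are not given: they have to be found in the camera images.
- bearing: ball bearing, a flat steel ring 62 mm in diameter and 16 mm high (treat it as a solid disc), 0.16 to 0.26 kg, loose, lying flat on the upper face of the side plate. Origin: centre of its underside; z up along its axis. It tips into the seat leading edge first and may hang cocked on the rim until it is nudged on or pressed
- side_plate: dark steel plate lying flat on the bench, heavy, does not move: 150 mm (its x) by 240 mm (its y) by 22 mm thick, corners rounded, five 13 mm bolt holes. Origin: centre of its underside; z up. The upper face is 22 mm above the bench. The bearing starts on the +y half of it, the seat and the keeper are on the -y half
- seat (a point): centre of the bearing seat's floor, 13 mm above the bench, at x 0, y -45 mm of the plate; axes as the plate's. The seat is a round recess 64.5 mm in diameter and 9 mm deep, open at the top, with a 32 mm hole through its floor that the bearing cannot pass. The bearing's origin coincides with this point when it is home, its top then stands 7 mm above the plate's face
- keeper (a joint): swing angle of the keeper (rad) about its vertical pivot screw: 0 = closed, against its stop pin, nose 6 mm over the bearing; opens counterclockwise from above, to 1.10; starts at 0.85 to 1.08, clear of the seat. It stays where it is left; the stud needs about 1.2 N to move. Steel strap, 53 x 16 x 4 mm, underside 8.2 mm above the plate's face, 1.2 mm clear of a bearing that is home
- keeper_pivot (a point): on the keeper's pivot axis at the strap's underside, 8.2 mm above the plate's face, at x 52 mm, y -92 mm of the plate; axes as the plate's. The screw head is 15 mm across, its top 19 mm above the face. Keeper closed, the line from here to the stud points at the seat's centre, 70 mm away. The stop pin stands 21 mm from the pivot on the keeper's closing side, its top 14 mm above the face
- keeper_stud (a point): centre of the top of the keeper's upright knurled thumb stud: 11 mm in diameter, standing 16 mm above the strap, top 28.2 mm above the plate's face, 34 mm from the pivot axis
- small_nut: M16 hexagon nut, 24 x 27 x 13 mm, loose on the plate's face near its edge beside the seat (not part of the job). Origin: centre of its underside
- big_nut: M24 hexagon nut, 36 x 41 x 19 mm, loose on the bench near the plate's -x, -y corner (not part of the job). Origin: centre of its underside
- bolt: M16 bolt, 72 mm long, 27 mm head, lying loose on the bench beyond the plate's -x edge, toward +y (not part of the job). Origin: under its middle
- spanner: combination spanner, 218 mm long, lying loose on the bench along the plate's -y edge (not part of the job). Origin: under its middle
- pliers: pliers with red sleeves, 177 mm long, lying loose on the bench along the plate's +y edge (not part of the job). Origin: under their middle
- punch: centre punch, a 14 mm thick rod 124 mm long, lying loose on the bench along the plate's -x edge (not part of the job). Origin: under its middle
Things that resemble listed ones, but are neither listed nor needed, are in the scene too. Of the things like the bearing, leave any that is orange; of the rest the larger one is meant.

How it is judged:
By the outcome, as a careful person would: the job done as asked, in the order asked, and still so for the second after the job is handed in, with the robot touching nothing.
It also fails if it takes over 48 s, if anything falls off the work surface, if the arm or the gripper's body presses on something with over 40 N, if the wrist force passes 120 N, or if a joint passes its speed limit or range.

## Working session

There is one attempt and no reset: what is moved stays moved. The work goes in short steps, Python scripts to look and compute and a shell command to move; the robot and the scene stay as the last step left them, time stands still between calls to the robot, and variables do not carry over. Pictures are saved under pics/ and viewed, at most 10 in all, crops included, and the job is handed in when it is done.

```bash
mkdir -p pics; cat > h.py <<'E'
import numpy as np, cv2
from cell import manip, eyes, models
def bgr(p): return cv2.cvtColor(p["image"],cv2.COLOR_RGB2BGR)
def proj(p,X):
    c=np.array(p["R"])@np.array(X)+np.array(p["t"]); a=c[:2]/c[2]; a=a*(1+p["k1"]*(a@a))
    return np.array([p["fx"]*a[0]+p["cx"],p["fy"]*a[1]+p["cy"]])
def back(p,uv,z):
    d=np.array([(uv[0]-p["cx"])/p["fx"],(uv[1]-p["cy"])/p["fy"]]); a=d.copy()
    for _ in range(20): a=d/(1+p["k1"]*(a@a))
    R=np.array(p["R"]);t=np.array(p["t"]); r=R.T@np.array([a[0],a[1],1]); o=-R.T@t
    return o+r*(z-o[2])/r[2]
E
cat > a.py <<'E'
from h import *
for n in ["top","side"]:
    p=eyes.grab_frame(n); cv2.imwrite(f"pics/{n}0.png",bgr(p))
    print(n,p["fx"],p["k1"],np.round(-np.array(p["R"]).T@p["t"],3))
    for k in ["bearing","side_plate","seat","keeper_pivot","keeper_stud","small_nut","big_nut"]:
        print(k,[(round(d["p"],2),np.round(d["centre"],3).tolist(),np.round(proj(p,d["centre"])).tolist()) for d in models.tip_of(k,p)])
s=manip.get_state();print(s["time_s"],s["ee_pos"],s["eef_rot"],s["wrist_force"])
E
python3 a.py
```

```text
top 391.2599357353385 -0.08110731012376798 [ 0.369 -0.163  0.899]
bearing [(0.93, [0.394, 0.059, 0.001], [224.0, 274.0]), (0.86, [0.54, -0.124, 0.021], [308.0, 215.0]), (0.79, [0.703, -0.133, -0.005], [318.0, 152.0])]
side_plate [(0.68, [0.533, -0.198, -0.0], [340.0, 222.0])]
seat [(0.58, [0.538, -0.239, 0.012], [358.0, 220.0])]
keeper_pivot [(0.87, [0.599, -0.276, 0.033], [377.0, 194.0]), (0.72, [0.531, -0.197, -0.002], [340.0, 223.0])]
keeper_stud [(0.54, [0.571, -0.29, 0.05], [384.0, 204.0])]
small_nut [(0.61, [0.497, -0.27, 0.023], [372.0, 238.0])]
big_nut [(0.54, [0.434, -0.34, 0.001], [400.0, 269.0])]
side 385.82110995664345 0.01203006141089021 [ 0.247 -0.789  0.592]
bearing [(0.78, [0.543, -0.123, 0.021], [311.0, 199.0]), (0.6, [0.395, 0.063, 0.001], [231.0, 182.0])]
side_plate [(0.76, [0.531, -0.193, -0.001], [320.0, 225.0]), (0.38, [0.574, -0.297, 0.048], [360.0, 231.0])]
seat [(0.65, [0.54, -0.24, 0.012], [333.0, 232.0])]
keeper_pivot []
keeper_stud [(0.75, [0.542, -0.243, 0.014], [334.0, 232.0]), (0.46, [0.572, -0.293, 0.05], [359.0, 230.0])]
small_nut [(0.58, [0.489, -0.271, 0.026], [318.0, 244.0])]
big_nut []
0.8 [0.2989328  0.60519712 0.24365956] [-2.02544100e-05  2.27396310e-01  9.73802299e-01  9.43366201e-06] [-0.15122891  0.50978668  0.17580185]
```

```bash
python3 -c "
import cv2
a=cv2.imread('pics/top0.png')
cv2.imwrite('pics/top0c.png',cv2.resize(a[120:320,190:450],None,fx=3,fy=3,interpolation=cv2.INTER_CUBIC))"
```

```text
(no output)
```

View pics/top0c.png

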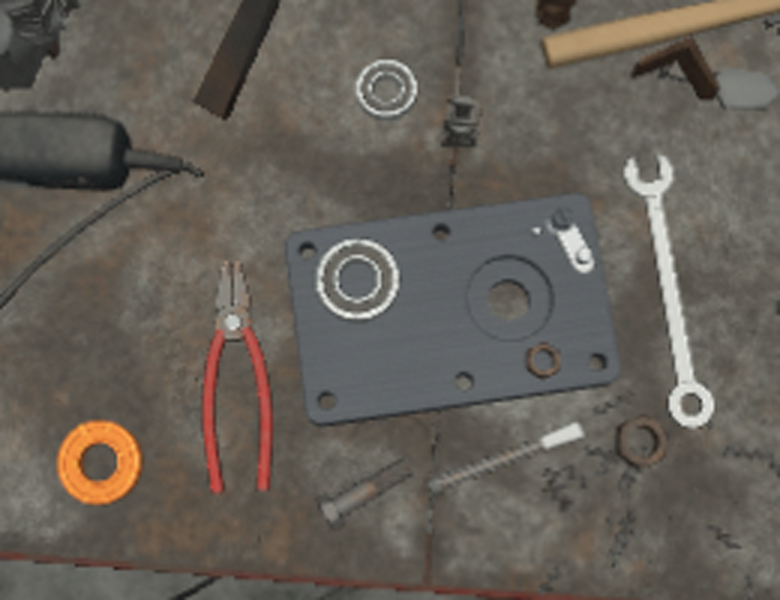

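View pics/side0.png

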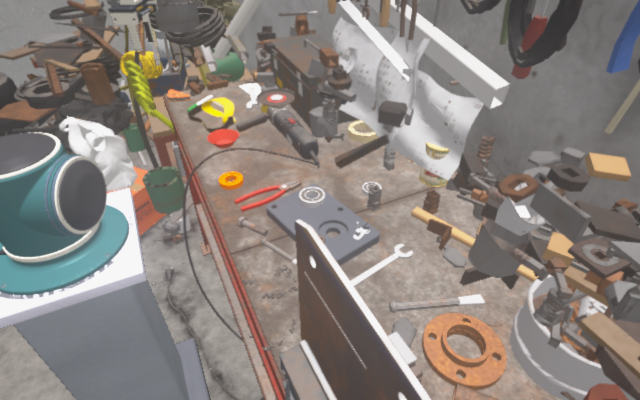

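Three things look like the bearing. In full top-view pixels, the orange ring is at (224,274), a small steel ring lies on the bench at (318,150), and a larger steel ring lies on the plate at (308,213). The one on the plate is meant, because it isn't orange and is the larger of the other two; the 3x crop confirms this. The crop also shows the seat at crop (508,299), the keeper open with its stud at (583,255), and the nut at (543,360).

```bash
cat > plan.py <<'E'
import sys
from h import *
from scipy.spatial.transform import Rotation as Ro
# plan.py x y z yaw(tool x axis, deg) n : suggests per-row shift (tool axes)
x,y,z,a,n=map(float,sys.argv[1:]); n=int(n)
s=manip.get_state(); q=s["eef_rot"]; R=Ro.from_quat([q[1],q[2],q[3],q[0]]).as_matrix(); p=np.array(s["ee_pos"])
ca=np.degrees(np.arctan2(R[1,0],R[0,0])); da=(a-ca+180)%360-180
d=(np.array([x,y,z])-p)/n; print("yaw",ca,"t",s["time_s"],"total",d*n)
for i in range(n):
    t=np.radians(ca+da*i/n); X=np.array([np.cos(t),np.sin(t),0]); Y=np.array([np.sin(t),-np.cos(t),0])
    print(np.round([d@X,d@Y,-d[2]],4),round(-da/n,2))
E
python3 plan.py .54 -.07 .15 90 16
```

```text
yaw 153.71234012144237 t 0.8 total [ 0.2410672  -0.67519712 -0.09365956]
[-0.0322 -0.0312  0.0059] 3.98
[-0.0343 -0.0289  0.0059] 3.98
[-0.0362 -0.0264  0.0059] 3.98
[-0.038  -0.0238  0.0059] 3.98
[-0.0395 -0.0211  0.0059] 3.98
[-0.0409 -0.0183  0.0059] 3.98
[-0.0421 -0.0155  0.0059] 3.98
[-0.043  -0.0125  0.0059] 3.98
[-0.0438 -0.0095  0.0059] 3.98
[-0.0443 -0.0064  0.0059] 3.98
[-0.0447 -0.0033  0.0059] 3.98
[-0.0448 -0.0002  0.0059] 3.98
[-0.0447  0.0029  0.0059] 3.98
[-0.0444  0.006   0.0059] 3.98
[-0.0439  0.0091  0.0059] 3.98
[-0.0431  0.0121  0.0059] 3.98
```

```bash
python3 -m jog '[[[-0.032,-0.031,0.006,0,0,4,0.22],[-0.034,-0.029,0.006,0,0,4,0.22],[-0.036,-0.026,0.006,0,0,4,0.22],[-0.038,-0.024,0.006,0,0,4,0.22],[-0.040,-0.021,0.006,0,0,4,0.22],[-0.041,-0.018,0.006,0,0,4,0.22],[-0.042,-0.015,0.006,0,0,4,0.22],[-0.043,-0.012,0.006,0,0,4,0.22]]]' && python3 -m jog '[[[-0.044,-0.010,0.006,0,0,4,0.22],[-0.044,-0.006,0.006,0,0,4,0.22],[-0.045,-0.003,0.006,0,0,4,0.22],[-0.045,0,0.006,0,0,4,0.22],[-0.045,0.003,0.006,0,0,4,0.22],[-0.044,0.006,0.006,0,0,4,0.22],[-0.044,0.009,0.006,0,0,4,0.22],[-0.043,0.012,0.006,0,0,4,0.22]]]' && python3 -m jog '[[[0,0,0,0,0,0,0.22],[0,0,0,0,0,0,0.22]]]'
cat > look.py <<'E'
import sys
from h import *
p=eyes.grab_frame("wrist"); cv2.imwrite(f"pics/{sys.argv[1]}.png",bgr(p))
for k in sys.argv[2:]:
    print(k,[(round(d["p"],2),np.round(d["centre"],4).tolist(),np.round(proj(p,d["centre"])).tolist()) for d in models.tip_of(k,p)])
s=manip.get_state();print(s["time_s"],np.round(s["ee_pos"],4),np.round(s["eef_rot"],4),np.round(s["wrist_force"],1),s["gripper_width"])
E
python3 look.py w1 bearing seat keeper_stud keeper_pivot side_plate
```

```text
time_s: 1.6
ee_pos: [0.4203, 0.2669, 0.1956]
eef_rot: [0.0, 0.488, 0.873, 0.0]
wrist_force: [0.5, 0.1, -0.1]
gripper_width: 0.406
gripper_force: 0.0
time_s: 2.4
ee_pos: [0.5402, -0.0715, 0.1477]
eef_rot: [0.0, 0.71, 0.704, 0.0]
wrist_force: [1.1, 0.7, 0.6]
gripper_width: 0.391
gripper_force: 0.0
time_s: 2.6
ee_pos: [0.5398, -0.0702, 0.1474]
eef_rot: [-0.0, 0.709, 0.705, -0.0]
wrist_force: [-0.1, 0.3, -0.2]
gripper_width: 0.391
gripper_force: 0.0
bearing [(0.9, [0.395, 0.0617, 0.0016], [129.0, 33.0]), (0.6, [0.5406, -0.1231, 0.0188], [319.0, 260.0]), (0.57, [0.7035, -0.1269, 0.0008], [494.0, 254.0])]
seat [(0.95, [0.5379, -0.2413, 0.0117], [316.0, 365.0])]
keeper_stud []
keeper_pivot []
side_plate [(0.73, [0.5301, -0.1956, -0.0021], [308.0, 317.0])]
2.9 [ 0.5399 -0.0686  0.148 ] [2.000e-04 7.083e-01 7.059e-01 2.000e-04] [-0.1  0.5  0.1] 0.3928792527709879
```

View pics/w1.png

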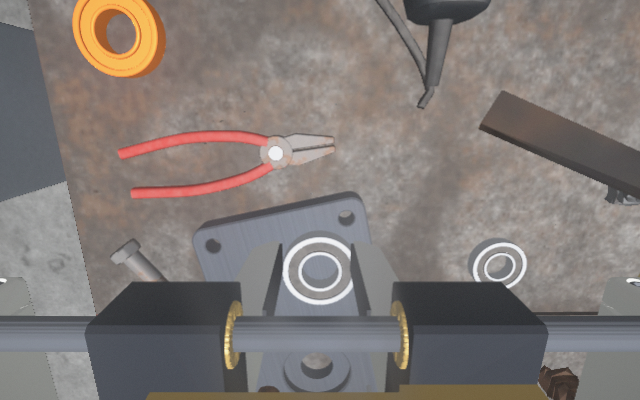

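The wrist view shows the bearing at about (319,272), centred between the fingers, with the seat below it at (316,365). The estimates agree to within 2 mm, so I'll lower with a 36 mm gap and push along -y (tool -x).

```bash
python3 -m jog '[[[0.001,0,0.033,0,0,0,0.22],[0,0,0.033,0,0,0,0.22],[0,0,0.020,0,0,0,0.22],[0,0,0.010,0,0,0,0.22],[0,0,0,0,0,0,0.22]]]' && python3 -m jog '[[[-0.008,0,0,0,0,0,0.22],[-0.008,0,0,0,0,0,0.22],[-0.008,0,0,0,0,0,0.22],[-0.008,0,0,0,0,0,0.22],[-0.008,0,0,0,0,0,0.22],[-0.008,0,0,0,0,0,0.22],[-0.008,0,0,0,0,0,0.22],[-0.008,0,0,0,0,0,0.22]]]' && python3 -m jog '[[[-0.008,0,0,0,0,0,0.22],[-0.008,0,0,0,0,0,0.22],[-0.008,0,0,0,0,0,0.22],[0,0,0,0,0,0,0.22]]]'; python3 look.py w2 bearing seat
```

```text
time_s: 3.4
ee_pos: [0.5394, -0.0681, 0.0508]
eef_rot: [-0.001, 0.709, 0.706, -0.0]
wrist_force: [0.6, -0.7, -0.2]
gripper_width: 0.389
gripper_force: 0.0
time_s: 4.2
ee_pos: [0.5396, -0.1332, 0.0518]
eef_rot: [0.0, 0.709, 0.705, 0.0]
wrist_force: [-0.2, 3.6, 3.9]
gripper_width: 0.389
gripper_force: 2.3
time_s: 4.6
ee_pos: [0.5393, -0.1576, 0.0514]
eef_rot: [0.0, 0.709, 0.705, -0.0]
wrist_force: [0.3, 0.3, 0.1]
gripper_width: 0.392
gripper_force: 0.0
bearing [(0.83, [0.7055, -0.1291, 0.0001], [599.0, 191.0]), (0.77, [0.5387, -0.1898, 0.0205], [317.0, 302.0])]
seat [(0.96, [0.5385, -0.2435, 0.012], [317.0, 367.0])]
4.75 [ 0.5392 -0.1566  0.0513] [-2.000e-04  7.089e-01  7.053e-01 -3.000e-04] [0.3 0.1 0.2] 0.3911141959581868
```

View pics/w2.png

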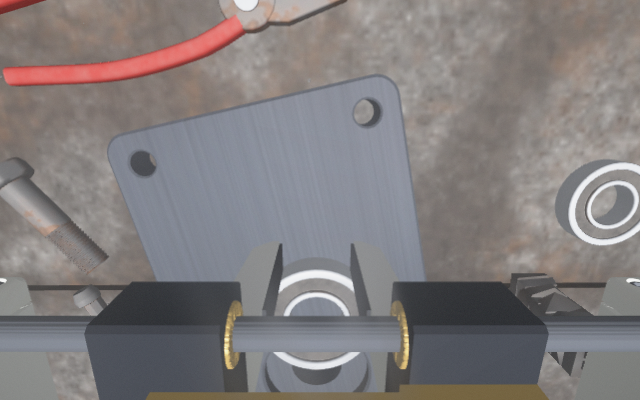

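The bearing is still flat and cradled between the tips at (317,310), heading for the seat. About 50 mm remain.

```bash
python3 -m jog '[[[-0.006,0,0,0,0,0,0.22],[-0.006,0,0,0,0,0,0.22],[-0.006,0,0,0,0,0,0.22],[-0.006,0,0,0,0,0,0.22],[-0.005,0,0,0,0,0,0.22],[-0.005,0,0,0,0,0,0.22],[-0.005,0,0,0,0,0,0.22],[-0.004,0,0,0,0,0,0.22]]]' && python3 -m jog '[[[-0.003,0,0,0,0,0,0.22],[-0.003,0,0,0,0,0,0.22],[-0.002,0,0,0,0,0,0.22],[0,0,0,0,0,0,0.22]]]'; python3 - <<'E'
from h import *
for n in ["top","side"]:
    p=eyes.grab_frame(n); print(n)
    for k in ["bearing","seat","keeper_stud"]:
        print(k,[(round(d["p"],2),np.round(d["centre"],4).tolist()) for d in models.tip_of(k,p)])
    u=proj(p,[.54,-.24,.02]).astype(int); c=bgr(p)[u[1]-60:u[1]+60,u[0]-70:u[0]+70]
    cv2.imwrite(f"pics/{n}2.png",cv2.resize(c,None,fx=4,fy=4,interpolation=cv2.INTER_CUBIC))
a=[cv2.imread(f"pics/{n}2.png") for n in ["top","side"]]
cv2.imwrite("pics/both2.png",cv2.resize(np.hstack(a),(800,343)))
E
```

```text
time_s: 5.55
ee_pos: [0.5393, -0.2, 0.0518]
eef_rot: [0.0, 0.709, 0.705, 0.0]
wrist_force: [-0.2, 1.1, 1.9]
gripper_width: 0.389
gripper_force: 1.1
time_s: 5.95
ee_pos: [0.5392, -0.2078, 0.0516]
eef_rot: [0.0, 0.709, 0.705, -0.0]
wrist_force: [-0.1, 0.2, 0.2]
gripper_width: 0.392
gripper_force: 0.0
top
bearing [(0.68, [0.3946, 0.0617, -0.0]), (0.55, [0.7052, -0.1343, -0.0039]), (0.43, [0.5408, -0.2401, 0.0121])]
seat []
keeper_stud []
side
bearing [(0.88, [0.5385, -0.2439, 0.0129]), (0.66, [0.7009, -0.1363, -0.0015]), (0.56, [0.3982, 0.0616, 0.0007]), (0.41, [0.569, -0.2947, 0.052])]
seat []
keeper_stud [(0.67, [0.5737, -0.2947, 0.0492])]
```

View pics/both2.png

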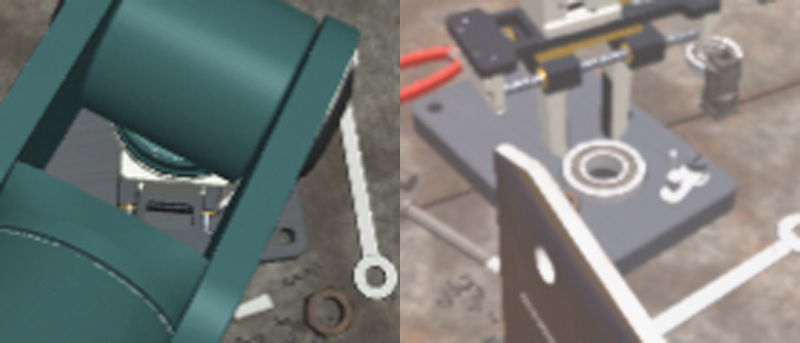

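The bearing appears to lie in the seat in the side crop at (605,167), with the tips behind it. I'll back off, close the fingers and press on it to check that it's home: the tip should stop at z of about 29 mm.

```bash
python3 -m jog '[[[0.012,0,0,0,0,0,0.22],[0,0,-0.020,0,0,0,1],[0,0,0,0,0,0,1],[0,0,0,0,0,0,1],[-0.013,0,0,0,0,0,1],[-0.013,0,0,0,0,0,1],[0,0,0.010,0,0,0,1],[0,0,0.004,0,0,0,1]]]' 20 && python3 -m jog '[[[0,0,0.001,0,0,0,1],[0,0,0.001,0,0,0,1],[0,0,0.001,0,0,0,1],[0,0,0,0,0,0,1]]]'
```

```text
time_s: 7.15
ee_pos: [0.5385, -0.222, 0.0559]
eef_rot: [-0.001, 0.709, 0.705, -0.0]
wrist_force: [0.4, -0.0, -0.7]
gripper_width: 0.011
gripper_force: 0.0
time_s: 7.55
ee_pos: [0.5392, -0.2214, 0.0547]
eef_rot: [0.0, 0.709, 0.705, 0.0]
wrist_force: [1.0, 0.5, 0.6]
gripper_width: 0.002
gripper_force: 0.0
```

```bash
python3 -m jog '[[[0,0,0.001,0,0,0,1],[0,0,0.001,0,0,0,1],[0,0,0,0,0,0,1]]]'; python3 -m jog '[[[0,0,0.001,0,0,0,1],[0,0,0,0,0,0,1]]]'
```

```text
time_s: 7.85
ee_pos: [0.5393, -0.2215, 0.0542]
eef_rot: [0.0, 0.709, 0.705, 0.0]
wrist_force: [-7.6, 4.0, 16.6]
gripper_width: 0.008
gripper_force: 8.1
time_s: 8.05
ee_pos: [0.5394, -0.2215, 0.0542]
eef_rot: [0.0, 0.709, 0.705, 0.0]
wrist_force: [-13.4, 7.1, 27.3]
gripper_width: 0.008
gripper_force: 13.6
```

Contact came at tip z of about 29.2 mm under 27 N, so the bearing is home. Before moving around the keeper I'll check where the upright brown board stands.

```bash
python3 -m jog '[[[0,0,-0.020,0,0,0,1],[0,0,-0.040,0,0,0,1],[0.04,0,-0.030,0,0,0,1]]]'
```

```text
time_s: 8.35
ee_pos: [0.5394, -0.1835, 0.1436]
eef_rot: [0.001, 0.71, 0.704, -0.0]
wrist_force: [-0.0, 0.8, 0.5]
gripper_width: 0.01
gripper_force: 0.0
```

View pics/top0.png

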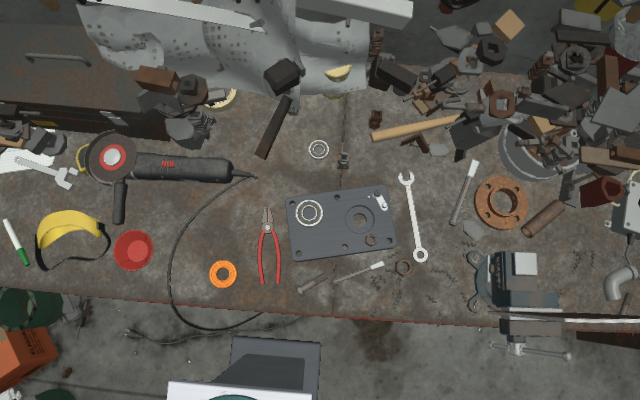

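The top view shows the vise, with the board on it, only beyond column 475 (y below about -0.5). The area on the keeper's -y side is clear, so I'll go there and look at the stud from close by.

```bash
python3 -m jog '[[[-0.047,0.007,0,0,0,0,1],[-0.047,0.007,0,0,0,0,1],[-0.047,0.006,0,0,0,0,1],[-0.046,0.006,0,0,0,0,1],[0,0,0,0,0,0,1]]]'; python3 look.py w3 bearing seat keeper_stud keeper_pivot; python3 -c "
from h import *
p=eyes.grab_frame('side')
for k in ['keeper_stud','bearing']: print(k,[(round(d['p'],2),np.round(d['centre'],4).tolist()) for d in models.tip_of(k,p)])"
```

```text
time_s: 8.85
ee_pos: [0.5642, -0.373, 0.141]
eef_rot: [0.0, 0.71, 0.704, -0.0]
wrist_force: [0.6, 0.5, -0.3]
gripper_width: 0.008
gripper_force: 0.0
bearing []
seat [(0.18, [0.4418, -0.3422, 0.0008], [171.0, 164.0])]
keeper_stud [(0.8, [0.5687, -0.2963, 0.0496], [323.0, 106.0])]
keeper_pivot [(0.73, [0.5958, -0.2749, 0.0314], [362.0, 74.0])]
9.1 [ 0.5645 -0.3676  0.1418] [0.000e+00 7.086e-01 7.057e-01 1.000e-04] [0.1 0.  0.2] 0.003928146288043304
keeper_stud [(0.69, [0.5711, -0.2932, 0.0481])]
bearing [(0.64, [0.5392, -0.2418, 0.0152])]
```

View pics/w3.png

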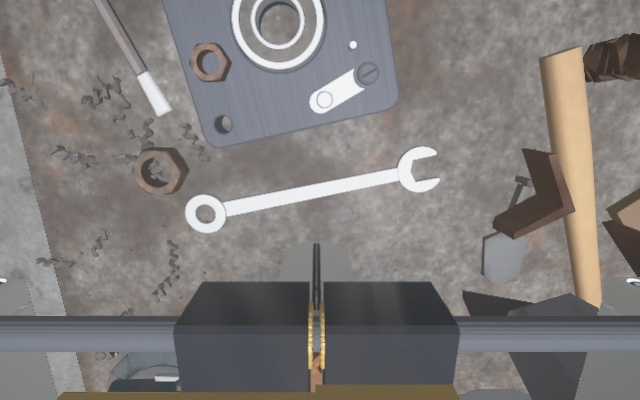

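The view shows the stud at (324,99), the screw head at (368,73), the stop pin at (352,45) and the bearing at (279,20). I'll back-project these.

```bash
python3 - <<'E'
from h import *
p=eyes.grab_frame("wrist")
for n,u,z in [("stud",(324,99),.0502),("piv",(368,73),.041),("pin",(352,45),.036),("bearing",(279,20),.029)]: print(n,np.round(back(p,u,z),4))
E
```

```text
stud [ 0.5693 -0.2863  0.0502]
piv [ 0.5991 -0.2697  0.041 ]
pin [ 0.5884 -0.2516  0.036 ]
bearing [ 0.5393 -0.2348  0.029 ]
```

```bash
python3 -m jog '[[[0.025,0,0.035,0,0,0,1],[0.020,0,0.030,0,0,0,1],[0,0,0.010,0,0,0,1],[0,0,0,0,0,0,1]]]' && python3 -m jog '[[[0.008,0,0,0,0,0,1],[0.007,0,0,0,0,0,1],[0.007,0,0,0,0,0,1],[0.007,0,0,0,0,0,1],[0.006,0,0,0,0,0,1],[0,0,0,0,0,0,1]]]'
```

```text
time_s: 9.7
ee_pos: [0.5643, -0.3231, 0.0656]
eef_rot: [-0.001, 0.709, 0.706, -0.0]
wrist_force: [0.2, -0.1, -0.1]
gripper_width: 0.005
gripper_force: 0.0
time_s: 10.3
ee_pos: [0.565, -0.2878, 0.0669]
eef_rot: [0.0, 0.709, 0.706, 0.0]
wrist_force: [0.4, -0.4, -0.0]
gripper_width: 0.003
gripper_force: 0.0
```

```bash
python3 -m jog '[[[0.004,0,0,0,0,0,1],[0.004,0,0,0,0,0,1],[0.003,0,0,0,0,0,1]]]'; python3 -m jog '[[[0.002,0,0,0,0,0,1],[0.002,0,0,0,0,0,1]]]';  python3 -m jog '[[[0.001,0,0,0,0,0,1],[0,0,0,0,0,0,1]]]'
```

```text
time_s: 10.6
ee_pos: [0.5651, -0.2774, 0.0667]
eef_rot: [0.0, 0.709, 0.705, 0.0]
wrist_force: [1.4, -1.9, 0.9]
gripper_width: 0.005
gripper_force: 0.9
time_s: 10.8
ee_pos: [0.565, -0.2735, 0.0666]
eef_rot: [0.0, 0.709, 0.705, 0.0]
wrist_force: [2.3, -1.5, 0.2]
gripper_width: 0.006
gripper_force: 1.1
time_s: 11.0
ee_pos: [0.565, -0.2727, 0.0667]
eef_rot: [0.0, 0.709, 0.705, -0.0]
wrist_force: [1.2, -2.3, -0.1]
gripper_width: 0.007
gripper_force: 0.9
```

Force is still only the stud's drag, so I'll push on in small steps until the stop shows.

```bash
python3 -m jog '[[[0.002,0,0,0,0,0,1],[0,0,0,0,0,0,1]]]'; python3 -m jog '[[[0.002,0,0,0,0,0,1],[0,0,0,0,0,0,1]]]'
```

```text
time_s: 11.2
ee_pos: [0.5649, -0.2719, 0.0668]
eef_rot: [0.001, 0.709, 0.705, -0.001]
wrist_force: [2.7, -13.7, -2.9]
gripper_width: 0.003
gripper_force: 6.3
time_s: 11.4
ee_pos: [0.565, -0.2713, 0.0669]
eef_rot: [0.002, 0.709, 0.705, -0.001]
wrist_force: [4.3, -23.1, -5.8]
gripper_width: 0.006
gripper_force: 11.7
```

The stop was reached at TCP y = -0.272, as predicted, with force rising to 23 N. Now back off and check.

```bash
python3 -m jog '[[[-0.015,0,0,0,0,0,1],[-0.025,0,0,0,0,0,1],[0,0,-0.04,0,0,0,1],[-0.03,0,-0.04,0,0,0,1],[-0.03,0,-0.01,0,0,0,1],[0,0,0,0,0,0,1]]]'; python3 look.py w4 bearing keeper_stud; python3 - <<'E'
from h import *
p=eyes.grab_frame("side")
for k in ["bearing","keeper_stud"]: print(k,[(round(d["p"],2),np.round(d["centre"],4).tolist()) for d in models.tip_of(k,p)])
u=proj(p,[.55,-.25,.02]).astype(int); c=cv2.resize(bgr(p)[u[1]-50:u[1]+50,u[0]-50:u[0]+50],(400,400),interpolation=cv2.INTER_CUBIC)
w=cv2.imread("pics/w4.png")[0:200,200:400]
cv2.imwrite("pics/fin.png",np.hstack([cv2.resize(w,(400,400)),c]))
E
```

```text
time_s: 12.0
ee_pos: [0.5644, -0.3718, 0.1589]
eef_rot: [0.001, 0.71, 0.705, 0.0]
wrist_force: [1.2, 1.1, -0.6]
gripper_width: 0.005
gripper_force: 0.0
bearing []
keeper_stud [(0.82, [0.565, -0.2579, 0.0483], [317.0, 49.0])]
12.15 [ 0.564  -0.3683  0.1556] [-0.0009  0.709   0.7052  0.    ] [-0.1  0.5 -0.8] 0.009010308071361956
bearing [(0.82, [0.5385, -0.2425, 0.0158]), (0.69, [0.4002, 0.0613, -0.0006]), (0.41, [0.7009, -0.1353, -0.0037])]
keeper_stud [(0.56, [0.5584, -0.3687, -0.0005]), (0.48, [0.5717, -0.2602, 0.0498]), (0.24, [0.5972, -0.2752, 0.0298])]
```

View pics/fin.png

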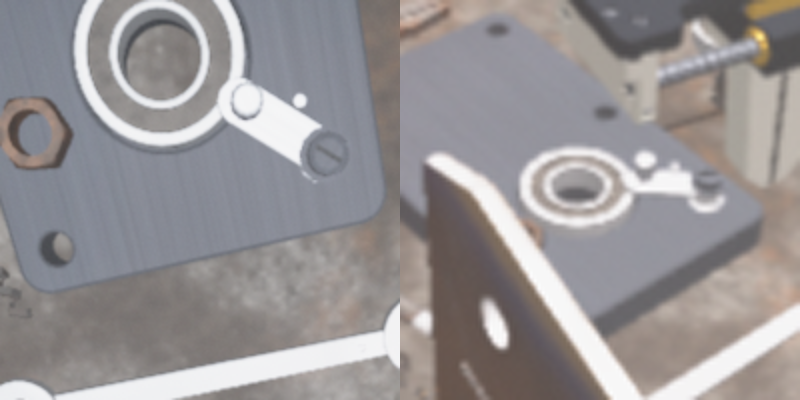

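The bearing lies level in the seat. The keeper rests against its pin with the nose over the bearing's rim at (235,100), the nut and spanner are where they were, and the gripper is clear.

```bash
python3 -c "
from cell import manip
print(manip.job_done())"
```

```text
the job is handed in; nothing more can be done
None
```

The bearing is home in its seat, the keeper is closed against its stop with its nose over the bearing, and the job was handed in at about 12 s of the 48 s allowed.

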